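# Cock the lancing pen on the bench pad

### The arm

A 6-joint arm with a two-finger parallel gripper is mounted at the origin on the work surface. World frame = base frame: x ahead of the robot, y to its left, z up, the work surface at z = 0. Lengths are in mm, angles in rad, forces in N, time in s.
With the tool pointing down it reaches from about 350 to 975 mm from the base axis. Payload 7.1 kg.
Tool frame: the origin (TCP) lies at the very end of the fingers, on their centre line; the grasp point (between the pads) lies 19 mm behind it; z points along the fingers, y is the direction in which the jaws open and shut (so a half turn about z gives the same grasp; the last joint's range is limited). The gripper opens to 88 mm and grips with 3 to 60 N. Pads are 20 mm wide; open, the fingers measure 115 mm over their backs; the gripper's body (75 mm by 178 mm) begins 61 mm behind the grasp point.
Start: joints at [-1.18, 0.423, 1.63, -0, 1.089, -0.019], TCP at [249.031, -573.226, 222.675] pointing down, gripper open.
Joint ranges: [-3, 3], [-0.9, 2.11], [0.09, 2.58], [-1.31, 4.45], [0.11, 2.69], [-2.54, 2.54]. Speed limits (rad/s): [2.39, 2.39, 3.01, 3.14, 3.14, 3.14].

### API

Orientations are given as a rotation vector (axis times angle).
In Python, from workcell import monitor, vision, order, find_in, regions_of, place_of gives the robot as it stands. The module is installed in compiled form; this text tells all that it offers.
- The arm moves only by the tool carry_out, never from a script. Its argument "targets" is a list of rows, each a list of 3 entries, a list of its own where there are three numbers: the turn, a rotation vector about the world's x, y, z in degrees, then the shift along the world's x, y, z in mm, then the finger opening in mm, from 0 to 87.8. In form: [[[rx, ry, rz], [x, y, z], hand], ...]. A call has 1 to 10 rows; each row is the pose to reach, as a shift and turn from the pose commanded when the call began; what a row does not reach only later rows make up. A row lasts 1/12 s, in which the tool goes at most 41.7 mm and 7.16 degrees, less where a joint would pass 70% of its speed; a pose out of reach is approached as far as the arm can. A call with a gripper value outside its range is refused whole. The fingers move at their own pace and stop on an object; the grip force is fixed at half the most. Time passes only in rows, so rows that repeat a pose let the fingers close. It gives the time, the measured TCP pose, the force and the opening at its end, in the units of the state.
- monitor.get_obs(): the state, without advancing time (a new reading comes with each control period).
- vision.get_image(name): name is "scene" or "top" or "wrist"; returns the picture (480x640x3 uint8, red, green, blue); there is no depth.
- vision.camera_model(name): a dict with "K" (3x3 intrinsics, pixels), "dist" ([k1, k2, p1, p2, k3] as OpenCV has them; the pictures are not rectified), "rvec" (rotation vector, rad) and "tvec" (3), from world to camera coordinates, as OpenCV has them. Camera axes: x right, y down, z forward; pixel columns grow to the right and rows downward; lengths in mm; the calibration is good to about 2 mm. A picture is of the moment at which its call begins: read the wrist's pose just before it. camera_model takes no time and is no camera call; for the wrist camera it gives the pose at the moment of the call.
- order.close_job(): hands the job in, once; it reports no verdict.
Trained networks look in the newest picture that a camera, given by its name, has taken for a name from the list of things; names that differ only in an ending like _2 or _b are one class to them, and where a whole thing is asked for, a point or a joint stands for the part that bears it (a point fixed in the world has none). Each returns a list of dicts, best first, with "confidence" (0 to 1); they miss things now and then, are a little off and sometimes report something else, mostly with a low value. They report only what shows in the picture. A call takes as long as a camera call. They do not tell look-alikes from the thing itself.
- find_in(query, camera): "point" ([x, y, z] in mm, in the coordinates of the camera as it stood for that picture, good to about 4 mm: the middle of the surface that is visible of it).
- regions_of(query, camera): "mask" (480x640 bool, what is visible of it).
- place_of(query, camera): "point" ([x, y, z] in mm, in the coordinates of the camera as it stood for that picture, good to about 4 mm: a listed point, or the origin of a listed thing).
The state is a dict: "t": time; "qpos": joint angles; "qvel": joint speeds; "joint_torque": joint torques, N m; "ee_pos": TCP position; "orientation": TCP orientation; "ft_force": force on the tool from outside, world axes, zero at the start; "moment": the same for the moment, N m; "width": finger opening in mm.
Only numpy, scipy, OpenCV 4.12 (cv2) and the standard library are available. Lean on these libraries where they do the work, as an engineer would, in place of code of your own. Each camera call takes 0.05 s, during which the arm holds its last target.

### The job

Get the lancing pen ready for the next blood smear: take it out of the sloping rest, hold it upright with its plunger downwards and press the plunger squarely onto the rubber pad, firmly but not violently, until it is fully home and stays in. Then set the pen back in its own place in the rest, plunger end down as it stood, without dropping it, and leave everything else undisturbed.

Things in the scene. Friction and masses are not known exactly. Their poses are not given: they have to be found in the camera images.
- lancer: Lancing pen, loose, about 50 g, in one of the rest's three places. Grey barrel 20 mm in diameter, 112 mm long; above it a narrow white nose cap, 15 tapering to 10 mm, 18 mm long; white plunger at the lower end. Origin: on the axis at the barrel's lower end (shoulder). z runs along the pen to the nose. In the rest it leans 35 degrees; the barrel above 66 mm from the shoulder stands free to grip.
- plunger (a joint): Plunger of the lancing pen, m: 0 = fully out, 0.007 = fully home (cocked). It moves stiffly (about 6 N by friction), has no return spring and stays where it is left; a hard stop is felt at the end of its travel. It starts within 1.5 mm of fully out.
- plunger_end (a point): Centre of the plunger's flat end face. The plunger is 10 mm in diameter; fully out, its end is 12 mm beyond the barrel's shoulder, fully home 5 mm.
- rest: Fixed sloping rest, base 110 x 210 mm, origin centre of its underside, top 90 mm up. Three V cradles 75 mm apart along its y axis lean 35 degrees from vertical, tops towards its -x side (the robot's right); their open side looks to its +x and up. The pen's shoulder stands on two ledges (plunger in the 13 mm slot) at x = 30, y = -75, 0 or 75, z = 36 mm. The V backs the barrel's lowest 66 mm.
- pad: Fixed square hard rubber pad, 76 x 76 mm with rounded edges, on a thin 90 x 90 mm steel plate. Origin: centre of its underside, on the bench; flat top 12 mm above the origin. Hardly gives.
- marker: Bystander: marker pen in another place of the rest: grey barrel 20 mm in diameter, 80 mm long, with a broad black rounded cap, 120 mm in all, no plunger. Origin and z axis as the lancing pen's.
- penlight: Bystander: aluminium penlight in another place of the rest: barrel 20 mm in diameter, flaring to a 28 mm head with a lens on top, 112 mm long in all. Origin and z axis as the lancing pen's.
- stain_bottle: Bystander: small amber stain bottle with black cap, 40 mm in diameter, 75 mm tall. Origin: centre of its underside.
- slide_box: Bystander: cardboard slide box with a red lid rim, 85 x 78 x 30 mm. Origin: centre of its underside.
- petri_dish: Bystander: closed petri dish, 92 mm in diameter, 15 mm tall. Origin: centre of its underside.
- tally: Bystander: round steel hand tally counter lying on its back, 44 mm in diameter, 37 mm tall over its button. Origin: centre of its underside.
- cover_glass_box: Bystander: white plastic cover-glass box, 34 x 34 x 18 mm. Origin: centre of its underside.
- forceps: Bystander: steel forceps lying flat, 120 mm long, 8 mm tall. Origin: under the middle of its length, its x axis along it.
There are look-alikes about, which are no part of the job. Leave any pink look-alike of the lancer alone.

How it is judged (in metres and radians):
On the way:
1. the held pen, upright within 14 degrees, presses its plunger home (at least 6.2 of 7 mm) on the pad (value of joint plunger above 0.0062 m and contact force between lancer and pad above 1.5 N and contact force between the fingers and lancer above 1 N and angle between lancer's own z axis and vertical below 0.25 rad), for 0.1 s.
At the end, for the whole second after the job is handed in: The plunger is home (at least 6 of 7 mm) and the pen rests, released and still, in its own place in the rest: its shoulder within 6 mm of where it stood at the start, its axis leaning 30 to 40 degrees from vertical, nose end up (value of joint plunger above 0.006 m and distance of lancer from where it was at the start of the episode below 0.006 m and angle between lancer's own z axis and vertical between 0.53 and 0.69 rad and linear speed of lancer below 0.02 m/s and contact force between lancer and rest above 0.05 N); the robot touches nothing.
It fails at once if the pen is pressed on the pad with more than 50 N (contact force between lancer and pad above 50 N).
It fails at once if the pen is rammed into the rest with more than 40 N (contact force between lancer and rest above 40 N).
It fails at once if the pen is dropped (moves freely faster than 0.4 m/s, a fall of about 8 mm) (contact force between the fingers and lancer below 0.05 N and linear speed of lancer above 0.4 m/s).
It fails at once if a bystander is moved by more than 15 mm (distance of any of marker, penlight, stain_bottle, slide_box, petri_dish, tally, cover_glass_box, forceps from where it was at the start of the episode above 0.015 m).
It also fails if it takes over 43 s, if anything falls off the work surface, if the arm or the gripper's body presses on something with over 40 N, if the wrist force passes 120 N, or if a joint passes its speed limit or range.

## Working session

There is one attempt and no reset: what is moved stays moved. The work goes in short steps, Python scripts to look and compute and a tool call to move; the robot and the scene stay as the last step left them, time stands still between calls to the robot, and variables do not carry over. Pictures are saved under pics/ and viewed, and the job is handed in when it is done.

Besides the shell and the picture viewer there is one more tool, called after ">>>" as name([rows], argument=value, ...), one row to a line, values as JSON. carry_out: Moves the arm, as the interface text tells. Its arguments: {"type":"object","properties":{"targets":{"type":"array","items":{"type":"array"}}},"required":["targets"]}

```bash
mkdir -p pics
cat > h.py <<'E'
import numpy as np, cv2
from workcell import monitor, vision, order, find_in, regions_of, place_of
def snap(cam,fn):
    im=vision.get_image(cam); cv2.imwrite('pics/'+fn,im[:,:,::-1]); return im
def RT(cam):
    m=vision.camera_model(cam); R,_=cv2.Rodrigues(np.array(m['rvec'],float)); return np.array(m['K'],float),np.array(m['dist'],float),R,np.array(m['tvec'],float).ravel()
def toworld(p,cam):
    K,d,R,t=RT(cam); return R.T@(np.array(p)-t)
def proj(P,cam):
    K,d,R,t=RT(cam); return cv2.projectPoints(np.array(P,float).reshape(-1,3),cv2.Rodrigues(R)[0],t,K,d)[0].reshape(-1,2)
def ray(uv,cam):
    K,d,R,t=RT(cam); n=cv2.undistortPoints(np.array(uv,float).reshape(-1,1,2),K,d).reshape(-1,2)
    D=np.c_[n,np.ones(len(n))]@R; return -R.T@t, D
def onplane(uv,cam,z):
    c,D=ray(uv,cam); return c+D*((z-c[2])/D[:,2])[:,None]
E
python3 - <<'E'
from h import *
print(monitor.get_obs())
for c in ['scene','top','wrist']:
    snap(c,c+'0.png')
    K,d,R,t=RT(c); print(c,-R.T@t,R[2],K[0,0])
for q in ['lancer','rest','pad','plunger_end','marker','penlight']:
  for c in ['scene','top']:
    for r in place_of(q,c)[:3]: print(q,c,toworld(r['point'],c).round(0),round(r['confidence'],2))
E
```

```text
{'t': 0.0, 'qpos': array([-1.17997157e+00,  4.23804464e-01,  1.63069806e+00, -6.33966918e-06,
        1.08862665e+00, -1.90135731e-02]), 'qvel': array([-9.40378645e-04, -2.99595673e-04,  1.49383062e-03,  5.09540675e-05,
        3.85216390e-03, -4.01166897e-04]), 'joint_torque': array([ 1.07965603e-03, -5.44625473e+01, -2.73669112e+01,  6.42627035e-02,
        2.26735091e-02, -1.33497074e-04]), 'ee_pos': array([ 248.83539442, -572.70799562,  221.92126003]), 'orientation': array([-3.07438408e+00, -6.38973912e-01,  4.54561424e-04]), 'ft_force': array([ 0.19501209, -0.74106872, -0.85378365]), 'moment': array([ 0.03193854, -0.04597263,  0.02370642]), 'width': 88.09877347144732}
scene [1060.56993526  331.8100033   994.21334407] [-0.47530182 -0.27375673 -0.83614917] 589.0844453302611
top [ 468.3919651    21.68454804 1007.83133209] [ 0.07005557 -0.0290074  -0.99712125] 439.21908812021246
wrist [ 311.34709459 -546.83211612  384.43589348] [-0.23209271 -0.0992585  -0.967616  ] 410.1005036637221
lancer scene [333. 182.   6.] 0.94
lancer scene [564. 187.  35.] 0.91
lancer top [333. 180.  10.] 0.73
lancer top [563. 188.  35.] 0.7
rest scene [569. 161.  -2.] 0.93
rest scene [753. -59.  -2.] 0.51
rest top [574. 164.   3.] 0.81
rest top [ 382. -267.    0.] 0.6
rest top [563. 187.  35.] 0.25
pad scene [ 528. -278.    2.] 0.97
pad top [ 530. -279.    0.] 0.86
pad top [574. 163.  -2.] 0.55
pad top [ 423. -103.    1.] 0.44
plunger_end scene [327. 193.  13.] 0.45
plunger_end top [337. 196.   8.] 0.55
marker scene [638. 211.  29.] 0.97
penlight scene [489. 168.  40.] 0.89
penlight top [496. 171.  39.] 0.68
```

View pics/scene0.png

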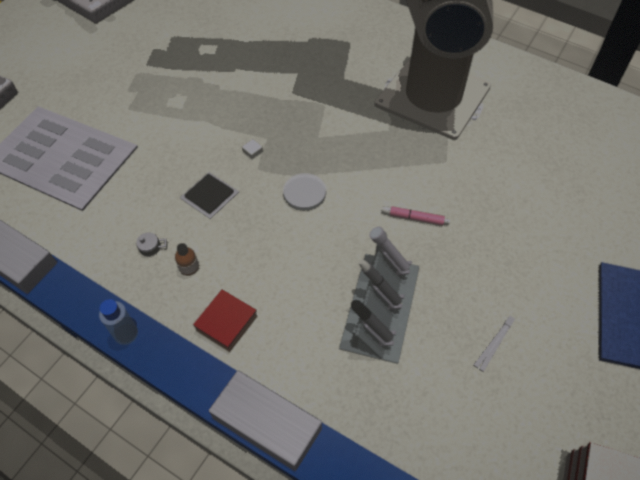

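View pics/top0.png

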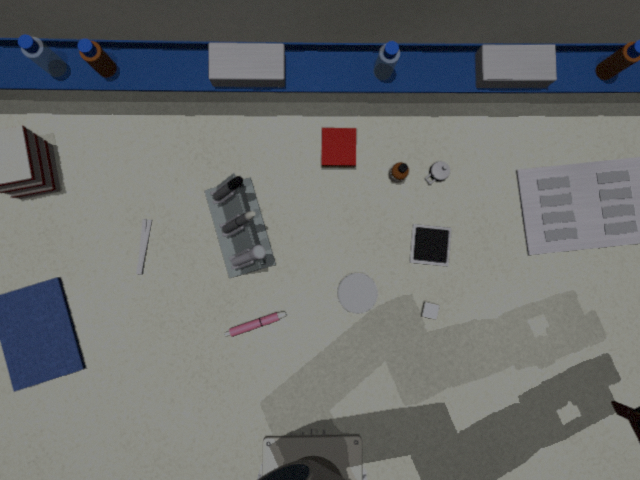

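View pics/wrist0.png

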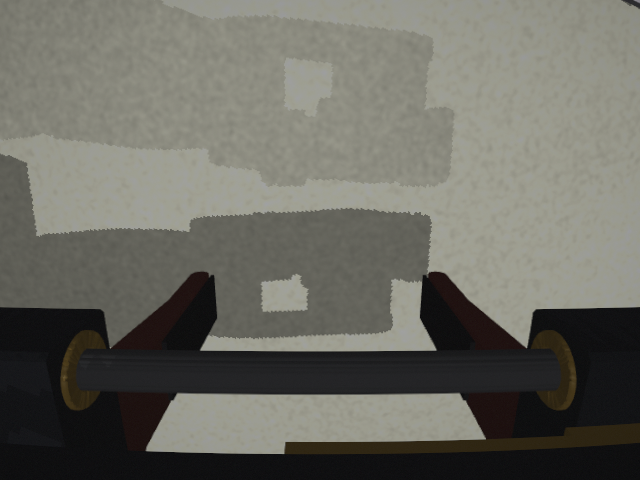

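Run:
```python
from h import *
s=cv2.imread('pics/scene0.png');t=cv2.imread('pics/top0.png')
a=cv2.resize(s[215:370,330:430],None,fx=3.8,fy=3.8,interpolation=cv2.INTER_CUBIC)
b=cv2.resize(t[165:285,195:285],None,fx=4.4,fy=4.9,interpolation=cv2.INTER_CUBIC)
b=cv2.resize(b,(396,a.shape[0]))
cv2.imwrite('pics/crop0.png',np.hstack([a,b]))
for c in ['scene','top']:
  vision.get_image(c)
  for q in ['lancer','rest','pad']:
    for r in regions_of(q,c)[:2]:
      m=r['mask']; ys,xs=np.where(m); print(c,q,round(r['confidence'],2),m.sum(),xs.min(),xs.max(),ys.min(),ys.max(), cv2.boxPoints(cv2.minAreaRect(np.c_[xs,ys].astype(np.float32))).round(0).tolist())
```

```text
scene lancer 0.9 591 383 449 207 224 [[382.0, 214.0], [384.0, 204.0], [450.0, 216.0], [448.0, 225.0]]
scene lancer 0.62 573 359 400 259 304 [[356.0, 264.0], [364.0, 256.0], [404.0, 300.0], [396.0, 307.0]]
scene rest 0.97 4712 340 418 244 363 [[339.0, 350.0], [367.0, 241.0], [426.0, 256.0], [397.0, 365.0]]
scene rest 0.55 1247 283 326 174 209 [[283.0, 174.0], [326.0, 174.0], [326.0, 209.0], [283.0, 209.0]]
scene pad 0.81 1390 182 237 174 216 [[180.0, 196.0], [214.0, 165.0], [238.0, 192.0], [205.0, 223.0]]
scene pad 0.6 2345 194 257 289 351 [[191.0, 326.0], [224.0, 284.0], [261.0, 314.0], [228.0, 356.0]]
top lancer 0.68 504 226 285 311 335 [[224.0, 328.0], [284.0, 310.0], [287.0, 319.0], [227.0, 337.0]]
top lancer 0.63 346 222 254 211 233 [[219.0, 226.0], [251.0, 208.0], [256.0, 217.0], [224.0, 235.0]]
top rest 0.71 3351 205 274 175 276 [[200.0, 184.0], [248.0, 170.0], [276.0, 264.0], [228.0, 278.0]]
top pad 0.6 1601 409 451 224 266 [[407.0, 263.0], [411.0, 223.0], [454.0, 227.0], [450.0, 267.0]]
```

View pics/crop0.png

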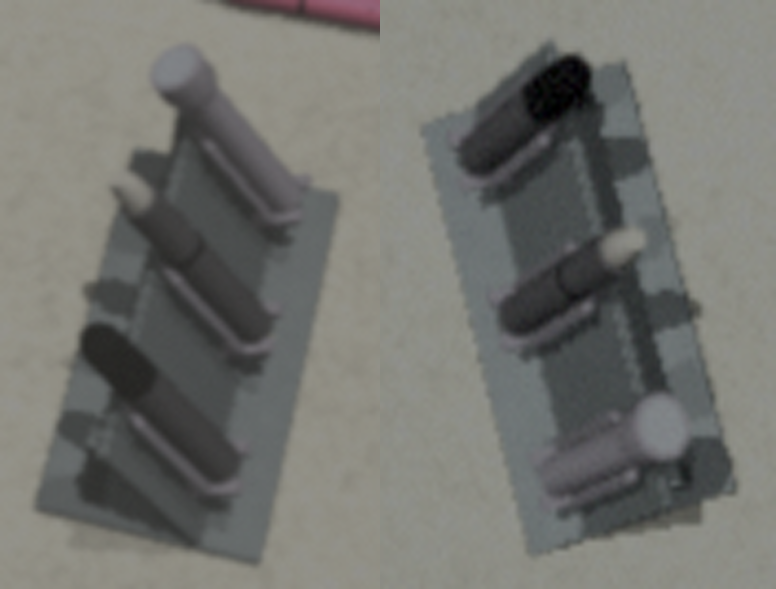

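Run:
```python
from h import *
c=[[204.5,191],[229,278],[275.7,265],[250.7,177.6]]
P=onplane(c,'top',4); print(P.round(1), P.mean(0)); 
for i in range(4):
    d=P[(i+1)%4]-P[i]; print(np.linalg.norm(d),np.degrees(np.arctan2(d[1],d[0])))
c=[[330+38/3.8,215+508/3.8],[330+258/3.8,215+562/3.8],[330+340/3.8,215+192/3.8]]
P=onplane(c,'scene',4); print(P.round(1),(P[0]+P[2])/2)
for i in range(2):
    d=P[(i+1)%4]-P[i]; print(np.linalg.norm(d),np.degrees(np.arctan2(d[1],d[0])))
# nose tip triangulation, scene crop (122,190), top crop (643,240)
def tri(a,b):
    c1,d1=ray([a],'scene');c2,d2=ray([b],'top');d1=d1[0];d2=d2[0]
    s=np.linalg.lstsq(np.c_[d1,-d2],c2-c1,rcond=None)[0]; p=c1+d1*s[0];q=c2+d2*s[1]; return (p+q)/2,np.linalg.norm(p-q)
S=lambda u,v:(330+u/3.8,215+v/3.8); T=lambda u,v:(195+(u-380)/4.4,165+v/4.908)
print('nose',tri(S(120,190),T(644,240)))
print('ring',tri(S(193,250),T(569,282)))
# pad
for cam,b in [('scene',[[180.0, 196.0], [214.0, 165.0], [238.0, 192.0], [205.0, 223.0]]),('top',[[407.0, 263.0], [411.0, 223.0], [454.0, 227.0], [450.0, 267.0]])]:
    P=onplane(b,cam,3);print(P.round(0),P.mean(0))
```

```text
[[655.5 244.6   4. ]
 [456.5 187.4   4. ]
 [485.2  82.    4. ]
 [686.7 139.5   4. ]] [570.95768481 163.39552342   4.        ]
207.05552998630992 -163.95817657282464
109.27216465215703 -74.73200075724654
209.47911414737555 15.923574748641396
109.6986185027188 106.53664628809365
[[685.8 141.9   4. ]
 [655.7 244.    4. ]
 [453.7 186.4   4. ]] [569.75601536 164.16005857   4.        ]
106.48713760005558 106.43390980777923
210.09351372788217 -164.0870386091544
nose (array([584.27895071, 117.81526274, 132.01964927]), np.float64(4.875058998354707))
ring (array([572.54529818, 155.13963447,  93.78909957]), np.float64(0.3069001428342985))
[[ 565. -325.    3.]
 [ 458. -315.    3.]
 [ 492. -225.    3.]
 [ 593. -236.    3.]] [ 526.75869753 -275.26045641    3.        ]
[[ 488. -219.    3.]
 [ 581. -230.    3.]
 [ 571. -330.    3.]
 [ 479. -318.    3.]] [ 529.60906165 -274.38985928    3.        ]
```

>>> carry_out([
  [[0, 0, 6], [20, 36, 20], 60],
  [[0, 0, 12], [40, 72, 40], 60],
  [[0, 0, 18], [60, 108, 60], 60],
  [[0, 0, 24], [80, 144, 60], 60],
  [[0, 0, 30], [98, 180, 60], 60],
  [[0, 0, 36], [114, 216, 60], 60],
  [[0, 0, 42], [130, 252, 60], 60],
  [[0, 0, 48], [146, 288, 60], 60],
  [[0, 0, 54], [162, 324, 60], 60],
  [[0, 0, 60], [178, 360, 60], 60],
])

```text
t: 1.98
ee_pos: [427.5, -211.2, 283.0]
orientation: [2.338, 2.097, 0.001]
ft_force: [0.2, 0.3, -0.2]
width: 60.1
```

>>> carry_out([
  [[0, 0, 3], [15, 36, 0], 60],
  [[0, 0, 6], [30, 72, 0], 60],
  [[0, 0, 9], [45, 108, 0], 60],
  [[0, 0, 12], [60, 144, 0], 60],
  [[0, 0, 15], [75, 180, 0], 60],
  [[0, 0, 18], [90, 216, 0], 60],
  [[0, 0, 20], [105, 252, 0], 60],
  [[0, 0, 22.5], [120, 288, 0], 60],
  [[0, 0, 22.5], [135, 324, 0], 60],
  [[0, 0, 22.5], [150, 354, 0], 60],
])

```text
t: 2.82
ee_pos: [577.4, 143.4, 282.8]
orientation: [-1.89, -2.51, -0.001]
ft_force: [0.5, -0.1, 0.1]
width: 60.1
```

Run:
```python
from h import *
print(monitor.get_obs())
K,d,R,t=RT('wrist'); print(repr(K),d,repr(R),t)
snap('wrist','wrist1.png')
for q in ['lancer','plunger_end','rest']:
  for r in place_of(q,'wrist')[:3]: print(q,toworld(r['point'],'wrist').round(1),round(r['confidence'],2))
for r in regions_of('lancer','wrist')[:2]:
    np.save('m.npy',r['mask']); ys,xs=np.where(r['mask']); print(r['confidence'],xs.min(),xs.max(),ys.min(),ys.max())
    break
x=np.array([-.2756,.9613,0]);y=np.array([-.9613,-.2756,0]);c=np.array([570.5,163.8,0])
im=cv2.imread('pics/wrist1.png')
a=-np.sin(np.radians(35))*x+np.array([0,0,np.cos(np.radians(35))])
s=c+30*x+[0,0,36]
pts=[s+k*a for k in (0,66,112,130)]+[c+i*55*x+j*105*y for i,j in ((1,1),(1,-1),(-1,-1),(-1,1))]
for p in proj(pts,'wrist'): cv2.circle(im,tuple(int(v) for v in p.round()),2,(0,255,0),-1)
cv2.imwrite('pics/wrist1o.png',im)
```

```text
{'t': 2.8167, 'qpos': array([ 2.23276456e-01,  3.16317901e-01,  1.64239936e+00,  2.37167185e-04,
        1.18262671e+00, -5.68182581e-02]), 'qvel': array([ 0.52426429,  0.39690948, -0.56030211, -0.00983311,  0.1604869 ,
        0.52821773]), 'joint_torque': array([ -1.42416861, -52.45085835, -26.59793437,   0.23053809,
        -0.12127269,  -0.62104806]), 'ee_pos': array([577.38080046, 143.37400051, 282.75699068]), 'orientation': array([-1.88970954e+00, -2.50969282e+00, -5.20944511e-04]), 'ft_force': array([ 0.46014224, -0.13393807,  0.12413696]), 'moment': array([-0.07401709, -0.10154799, -0.0573495 ]), 'width': 60.117102148407525}
array([[410.10050366,   0.        , 317.99631669],
       [  0.        , 410.10050366, 236.38768021],
       [  0.        ,   0.        ,   1.        ]]) [-0.07249065  0.          0.          0.          0.        ] array([[ 9.61051839e-01,  2.76366559e-01,  9.42062006e-04],
       [ 2.67185879e-01, -9.29987020e-01,  2.52459599e-01],
       [ 7.06474960e-02, -2.42375056e-01, -9.67606978e-01]]) [-593.81689296  -67.62493139  441.83168853]
lancer [337.  179.6   6. ] 0.58
lancer [565.7 189.9  38.3] 0.57
plunger_end [329.4 193.9   7. ] 0.69
plunger_end [560.  192.6  29.2] 0.52
rest [570.6 156.7   2.6] 0.86
rest [565.2 185.4  38.6] 0.19
0.84 94 129 86 221
```

View pics/wrist1o.png

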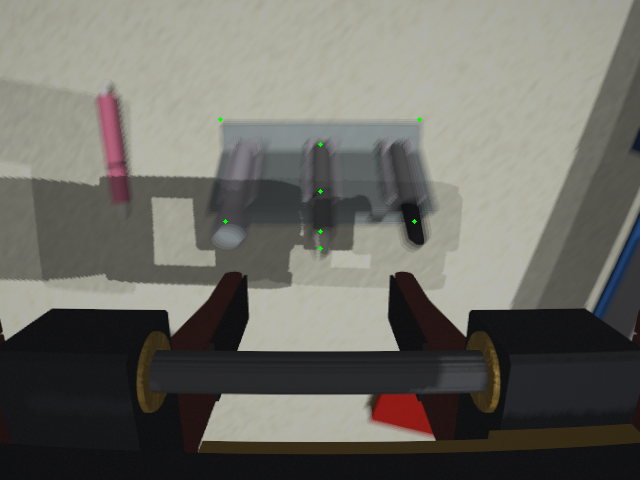

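```bash
cat > ov.py <<'E'
from h import *
import sys
im=snap('wrist','wrist2.png')
print(monitor.get_obs()['ee_pos'])
yaw=np.radians(106.0);c=np.array([570.5,163.8,0])
x=np.array([np.cos(yaw),np.sin(yaw),0]);y=np.array([-x[1],x[0],0])
a=-np.sin(np.radians(35))*x+np.array([0,0,np.cos(np.radians(35))])
s=c+30*x+[0,0,36]
L=[[s+k*a+e*y for k in r] for r,e in (((0,112),10),((0,112),-10),((0,130),0))]+[[c+i*55*x+j*105*y for i,j in ((1,1),(1,-1),(-1,-1),(-1,1),(1,1))]]
im=cv2.cvtColor(im,cv2.COLOR_RGB2BGR)[100:280,200:440]
im=cv2.resize(im,None,fx=3.3,fy=3.3,interpolation=cv2.INTER_CUBIC)
for l in L:
    p=((proj(l,'wrist')-[199.5,99.5])*3.3).round().astype(int)
    cv2.polylines(im,[p],False,(0,255,0),1)
cv2.imwrite('pics/'+sys.argv[1],im)
E
python3 ov.py ov2.png
```

```text
[576.4096599  139.88422245 282.47915697]
```

View pics/ov2.png

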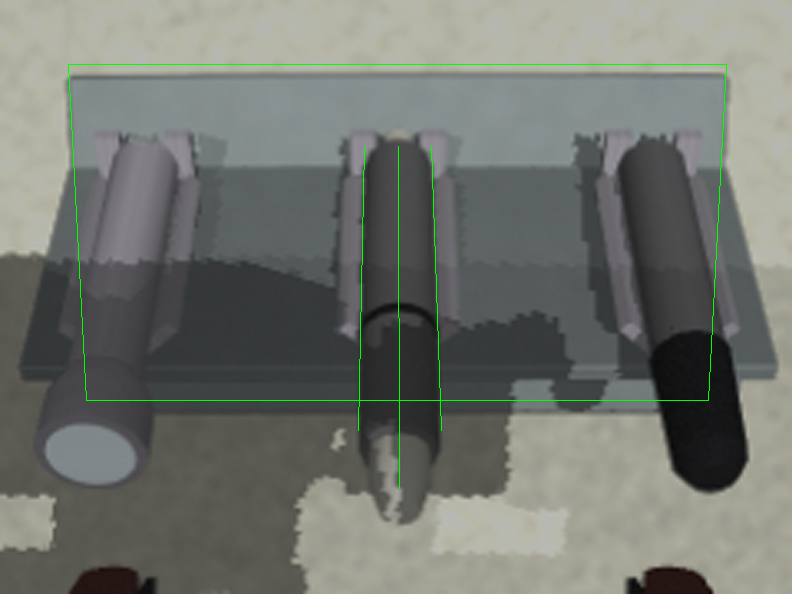

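>>> carry_out([
  [[0, 0, 0], [1, -2, -30], 52],
  [[0, 0, 0], [1, -2, -60], 52],
  [[0, 0, 0], [1, -2, -90], 52],
  [[0, 0, 0], [1, -2, -115], 52],
  [[0, 0, 0], [1, -2, -135], 52],
  [[0, 0, 0], [1, -2, -150], 52],
  [[0, 0, 0], [1, -2, -165], 52],
  [[0, 0, 0], [1, -2, -178], 52],
  [[0, 0, 0], [1, -2, -188], 52],
  [[0, 0, 0], [1, -2, -188], 52],
])

```text
t: 3.95
ee_pos: [576.7, 137.7, 93.0]
orientation: [-1.891, -2.506, 0.004]
ft_force: [-0.1, -0.5, 0.3]
width: 52.0
```

Run:
```python
from h import *
snap('wrist','wrist3.png'); im=snap('scene','scene3.png')
cv2.imwrite('pics/scene3c.png',cv2.resize(cv2.cvtColor(im[180:380,290:450],cv2.COLOR_RGB2BGR),None,fx=3,fy=3))
o=monitor.get_obs();print(o['ee_pos'],o['orientation'],o['ft_force'],o['qpos'])
```

```text
[578.09854852 138.35573613  94.85352554] [-1.89184687e+00 -2.50799641e+00  1.62713431e-04] [ 1.1817656  -1.44432291  0.67458821] [ 2.14895065e-01  5.48818837e-01  1.77554172e+00 -1.41108398e-05
  8.17359812e-01 -6.33636152e-02]
```

View pics/wrist3.png

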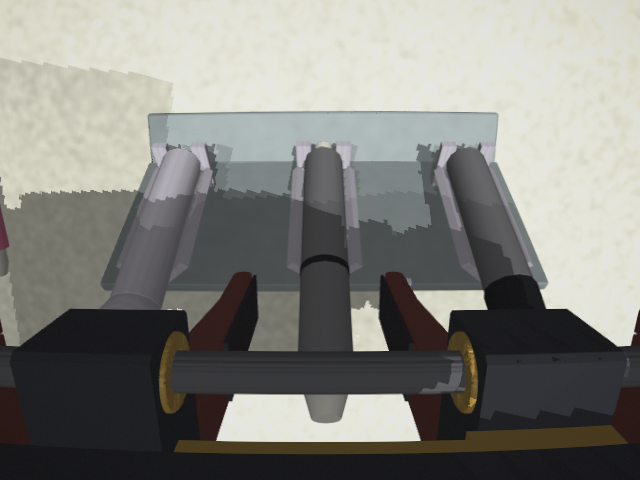

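View pics/scene3c.png

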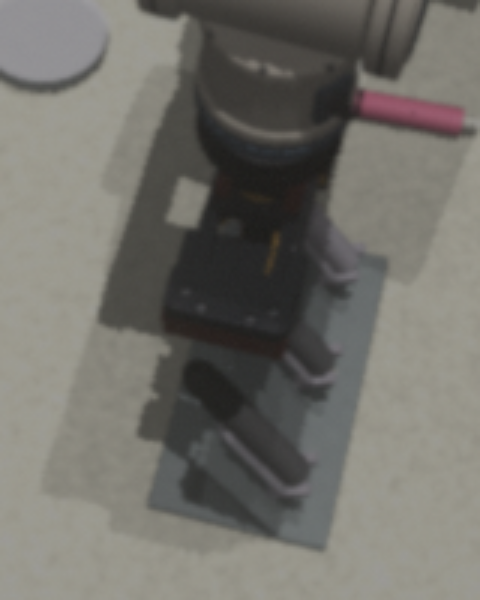

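>>> carry_out([
  [[0, 0, 0], [2, 0.5, 0], 45],
  [[0, 0, 0], [2, 0.5, 0], 32],
  [[0, 0, 0], [2, 0.5, 0], 26],
  [[0, 0, 0], [2, 0.5, 0], 22],
  [[0, 0, 0], [2, 0.5, 0], 18],
  [[0, 0, 0], [2, 0.5, 0], 14],
  [[0, 0, 0], [2, 0.5, 0], 10],
  [[0, 0, 0], [2, 0.5, 0], 10],
])

```text
t: 4.72
ee_pos: [579.6, 139.2, 94.9]
orientation: [-1.891, -2.508, 0.001]
ft_force: [-5.2, -1.7, 5.2]
width: 19.2
```

Run:
```python
from h import *
snap('wrist','wrist4.png')
o=monitor.get_obs();print(o['ee_pos'],o['orientation'],o['ft_force'],o['moment'],o['width'])
```

```text
[579.53968257 139.24374038  94.87571302] [-1.89062048e+00 -2.50818591e+00  1.04210670e-03] [-5.26605011 -1.72270144  5.80008581] [-0.00988012  0.640276    0.03634812] 19.68134790786548
```

View pics/wrist4.png

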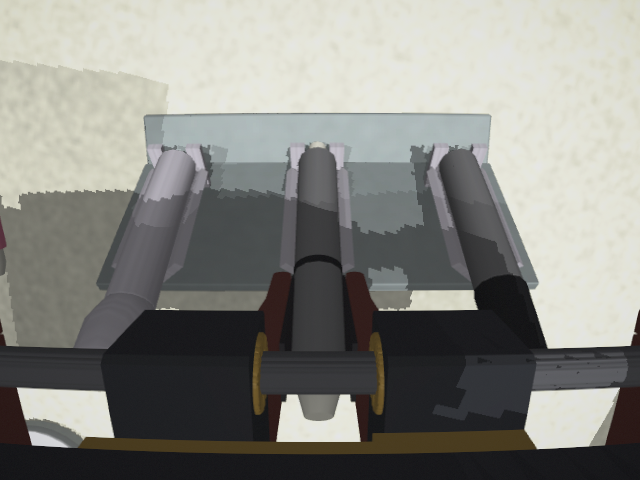

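>>> carry_out([
  [[0, 0, 0], [0, 1, 2], 10],
  [[0, 0, 0], [0, 1, 5], 10],
  [[0, 0, 0], [0, 1, 10], 10],
  [[0, 0, 0], [0, 1, 17], 10],
  [[0, 0, 0], [0, 1, 27], 10],
  [[0, 0, 0], [0, 1, 42], 10],
  [[0, 0, 0], [0, 1, 60], 10],
  [[0, 0, 0], [0, 1, 80], 10],
  [[0, 0, 0], [0, 1, 100], 10],
  [[0, 0, 0], [0, 1, 120], 10],
])

```text
t: 5.6
ee_pos: [580.1, 140.3, 216.7]
orientation: [1.891, 2.508, 0.001]
ft_force: [-0.9, 0.8, -0.1]
width: 19.3
```

Run:
```python
from h import *
snap('wrist','wrist5.png')
K,d,R,t=RT('wrist')
o=monitor.get_obs();print(o['ee_pos'],o['orientation'],o['ft_force'],o['moment'],o['width'],o['qpos'])
for q in ['pad']:
  for r in place_of(q,'wrist')[:2]: print(q,toworld(r['point'],'wrist'))
```

```text
[582.40577077 140.78450868 220.84114048] [1.88831785 2.50487279 0.00857348] [1.23941457 0.29828619 2.67629708] [-0.0445865  -0.12278916 -0.01047962] 19.805830431840658 [ 2.17320667e-01  3.84361862e-01  1.69535302e+00 -6.76487159e-06
  1.05468022e+00 -6.15413013e-02]
```

View pics/wrist5.png

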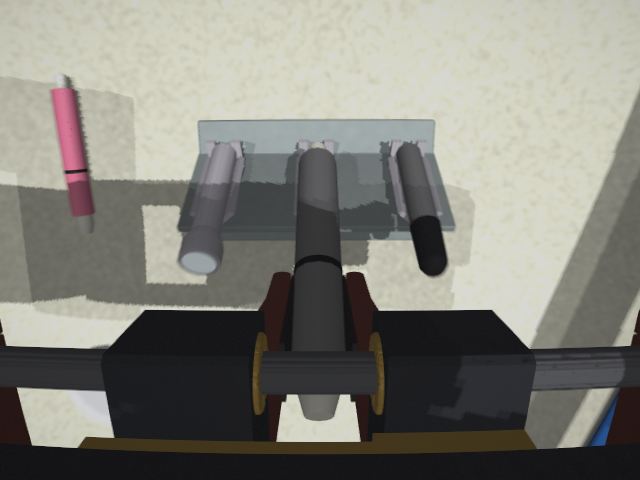

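>>> carry_out([
  [[0, 0, 0], [0, -5, 25], 10],
  [[0, 0, 0], [0, -30, 40], 10],
  [[-3.4, -1, 0], [-2, -62, 40], 10],
  [[-6.7, -1.9, 0], [-5, -95, 40], 10],
  [[-10.1, -2.9, 0], [-9, -128, 40], 10],
  [[-13.5, -3.9, 0], [-13, -161, 40], 10],
  [[-16.8, -4.8, 0], [-17, -194, 40], 10],
  [[-20.2, -5.8, 0], [-21, -227, 40], 10],
  [[-23.5, -6.8, 0], [-25, -260, 40], 10],
  [[-26.9, -7.7, 0], [-29, -290, 40], 10],
])

```text
t: 6.53
ee_pos: [550.4, -151.2, 254.3]
orientation: [1.637, 2.173, -0.41]
ft_force: [0.1, -0.0, -0.7]
width: 19.5
```

Run:
```python
from h import *
o=monitor.get_obs();print(o['ee_pos'],o['orientation'],o['ft_force'],o['width'],o['qpos'])
```

```text
[ 550.35141104 -151.24495637  254.29399777] [ 1.63723184  2.1728838  -0.41049267] [ 0.06884116 -0.00298917 -0.67298636] 19.525296959522837 [-0.04476749  0.26161059  1.88471886 -0.59621858  0.9203051   0.02607591]
```

>>> carry_out([
  [[-3.4, -1, 0], [-4, -33, 0], 10],
  [[-6.7, -1.95, 0], [-9, -66, 0], 10],
  [[-6.7, -1.95, 0], [-14, -99, 0], 10],
  [[-6.7, -1.95, 0], [-18, -125, -15], 10],
  [[-6.7, -1.95, 0], [-19, -138, -40], 10],
  [[-6.7, -1.95, 0], [-19, -138, -65], 10],
  [[-6.7, -1.95, 0], [-19, -138, -85], 10],
  [[-6.7, -1.95, 0], [-19, -138, -90], 10],
  [[-6.7, -1.95, 0], [-19, -138, -90], 10],
])

```text
t: 7.28
ee_pos: [530.7, -287.4, 162.6]
orientation: [1.572, 2.088, -0.497]
ft_force: [0.0, -0.5, -0.8]
width: 19.7
```

Run:
```python
from h import *
w=snap('wrist','wrist6.png'); s=snap('scene','scene6.png')
cv2.imwrite('pics/s6c.png',cv2.resize(cv2.cvtColor(s[80:260,120:320],cv2.COLOR_RGB2BGR),None,fx=3.3,fy=3.3,interpolation=cv2.INTER_CUBIC))
o=monitor.get_obs();print(o['ee_pos'],o['orientation'],o['ft_force'],o['width'],o['qpos'])
for r in place_of('plunger_end','scene')[:3]: print('pe',toworld(r['point'],'scene'),r['confidence'])
for r in place_of('lancer','scene')[:3]: print('l',toworld(r['point'],'scene'),r['confidence'])
vision.get_image('wrist')
for q in ['plunger_end','pad','lancer']:
  for r in place_of(q,'wrist')[:3]: print(q,toworld(r['point'],'wrist'),r['confidence'])
```

```text
[ 532.42504271 -287.61087861  165.13902201] [ 1.5709249   2.08464612 -0.49404339] [ 0.45264657 -0.16595011 -0.97780015] 19.504615212558054 [-0.26161324  0.41275909  1.98504004 -0.96875824  0.63810751  0.23060945]
pe [330.40790221 193.15599243   7.79223685] 0.36
l [ 526.16351289 -280.20376613   84.86272316] 0.7
l [330.94344223 181.0207182    5.36153406] 0.7
plunger_end [ 528.4917612  -278.94812642   79.55913397] 0.62
pad [ 5.31161269e+02 -2.78565407e+02  2.02216119e-01] 0.7
lancer [ 530.85963562 -279.00292719   90.21211054] 0.71
```

View pics/wrist6.png

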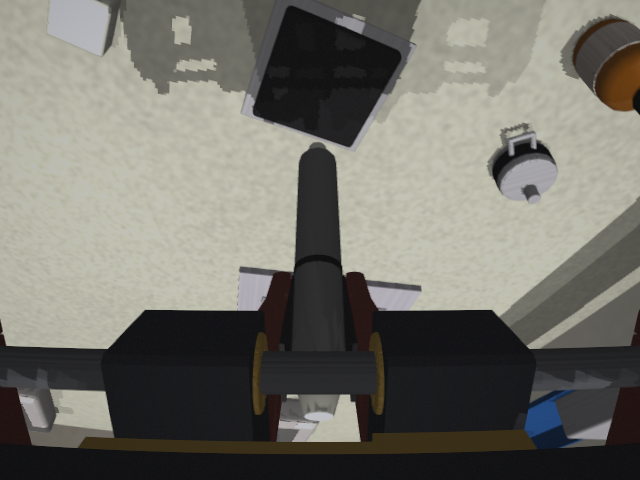

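View pics/s6c.png

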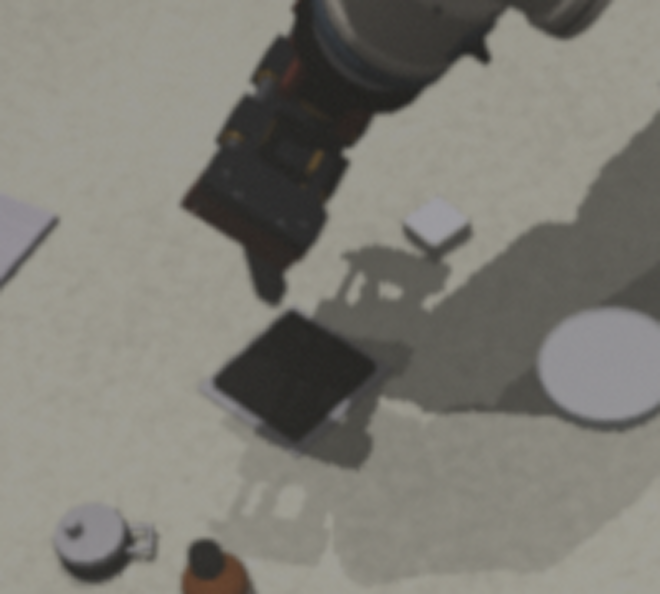

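>>> carry_out([
  [[0, 0, 0], [0, 0, -15], 10],
  [[0, 0, 0], [0, 0, -30], 10],
  [[0, 0, 0], [0, 0, -42], 10],
  [[0, 0, 0], [0, 0, -50], 10],
  [[0, 0, 0], [0, 0, -55], 10],
  [[0, 0, 0], [0, 0, -58], 10],
  [[0, 0, 0], [0, 0, -60], 10],
  [[0, 0, 0], [0, 0, -60], 10],
  [[0, 0, 0], [0, 0, -60], 10],
])

```text
t: 8.43
ee_pos: [532.4, -287.8, 105.2]
orientation: [1.571, 2.084, -0.494]
ft_force: [0.1, -0.0, -0.7]
width: 19.4
```

>>> carry_out([
  [[0, 0, 0], [0, 0, -1], 10],
  [[0, 0, 0], [0, 0, -2], 10],
  [[0, 0, 0], [0, 0, -2], 10],
])

```text
t: 8.68
ee_pos: [532.1, -287.7, 102.8]
orientation: [1.572, 2.084, -0.494]
ft_force: [0.6, -0.1, 0.4]
width: 19.3
```

>>> carry_out([
  [[0, 0, 0], [0, 0, -1], 10],
  [[0, 0, 0], [0, 0, -2], 10],
  [[0, 0, 0], [0, 0, -2], 10],
])

```text
t: 8.93
ee_pos: [532.3, -287.9, 101.0]
orientation: [1.571, 2.084, -0.495]
ft_force: [-0.6, 0.1, 3.5]
width: 19.4
```

>>> carry_out([
  [[0, 0, 0], [0, 0, -1], 10],
  [[0, 0, 0], [0, 0, -1], 10],
])

```text
t: 9.1
ee_pos: [532.3, -287.9, 100.1]
orientation: [1.571, 2.084, -0.495]
ft_force: [-1.0, 0.7, 5.2]
width: 19.3
```

>>> carry_out([
  [[0, 0, 0], [0, 0, -1], 10],
  [[0, 0, 0], [0, 0, -1], 10],
])

```text
t: 9.27
ee_pos: [532.3, -287.9, 99.1]
orientation: [1.571, 2.084, -0.494]
ft_force: [-0.3, 0.7, 4.6]
width: 19.2
```

>>> carry_out([
  [[0, 0, 0], [0, 0, -1], 10],
  [[0, 0, 0], [0, 0, -1], 10],
])

```text
t: 9.43
ee_pos: [532.3, -287.9, 98.1]
orientation: [1.571, 2.084, -0.494]
ft_force: [-1.1, 1.2, 4.6]
width: 19.5
```

>>> carry_out([
  [[0, 0, 0], [0, 0, -1], 10],
  [[0, 0, 0], [0, 0, -1], 10],
])

```text
t: 9.6
ee_pos: [532.3, -287.9, 97.1]
orientation: [1.571, 2.084, -0.495]
ft_force: [-1.1, 0.3, 3.9]
width: 19.9
```

>>> carry_out([
  [[0, 0, 0], [0, 0, -1], 10],
  [[0, 0, 0], [0, 0, -1], 10],
])

```text
t: 9.77
ee_pos: [532.3, -287.9, 96.0]
orientation: [1.571, 2.084, -0.494]
ft_force: [-0.9, 0.5, 4.6]
width: 19.7
```

>>> carry_out([
  [[0, 0, 0], [0, 0, -0.7], 10],
  [[0, 0, 0], [0, 0, -0.7], 10],
])

```text
t: 9.93
ee_pos: [532.3, -287.9, 95.3]
orientation: [1.571, 2.084, -0.494]
ft_force: [-0.9, 0.6, 4.9]
width: 19.2
```

>>> carry_out([
  [[0, 0, 0], [0, 0, -0.5], 10],
  [[0, 0, 0], [0, 0, -0.5], 10],
])

```text
t: 10.1
ee_pos: [532.3, -287.9, 95.0]
orientation: [1.571, 2.084, -0.495]
ft_force: [-1.0, 1.4, 6.4]
width: 19.5
```

>>> carry_out([
  [[0, 0, 0], [0, 0, -0.4], 10],
  [[0, 0, 0], [0, 0, -0.4], 10],
])

```text
t: 10.27
ee_pos: [532.4, -288.1, 95.0]
orientation: [1.571, 2.083, -0.495]
ft_force: [-1.4, 1.4, 9.3]
width: 19.5
```

>>> carry_out([
  [[0, 0, 0], [0, 0, -0.4], 10],
  [[0, 0, 0], [0, 0, -0.4], 10],
])

```text
t: 10.43
ee_pos: [532.5, -288.3, 94.9]
orientation: [1.571, 2.083, -0.495]
ft_force: [-1.9, 2.3, 11.4]
width: 19.4
```

>>> carry_out([
  [[0, 0, 0], [0, 0, -0.5], 10],
  [[0, 0, 0], [0, 0, -1], 10],
  [[0, 0, 0], [0, 0, -1], 10],
  [[0, 0, 0], [0, 0, -1], 10],
])

```text
t: 10.77
ee_pos: [532.7, -288.6, 94.6]
orientation: [1.57, 2.081, -0.496]
ft_force: [-3.1, 1.8, 15.9]
width: 19.8
```

Run:
```python
from h import *
snap('wrist','wrist7.png')
o=monitor.get_obs();print(o['ee_pos'],o['orientation'],o['ft_force'],o['moment'],o['width'])
```

```text
[ 532.62877577 -288.62330213   94.55308486] [ 1.57010917  2.08152127 -0.4962562 ] [-4.32664104  1.53316972 16.47970619] [-0.82310099  0.36277392 -0.30027779] 19.368483146540054
```

View pics/wrist7.png

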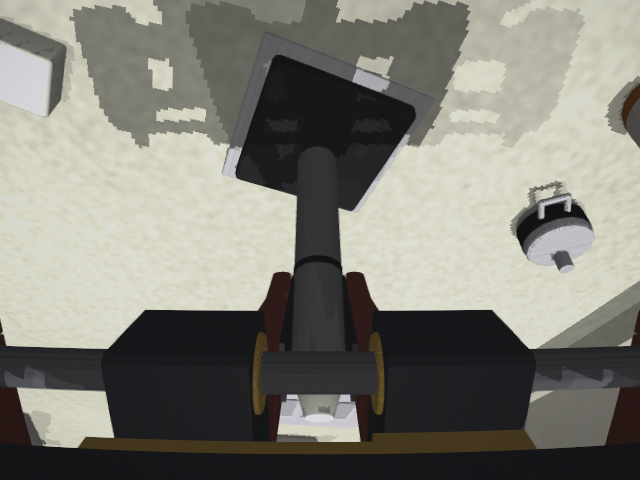

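>>> carry_out([
  [[0, 0, 0], [0, 0, 5], 10],
  [[0, 0, 0], [0, 0, 15], 10],
  [[0, 0, 0], [0, 0, 40], 10],
  [[0, 0, 0], [0, 0, 75], 10],
  [[0, 0, 0], [0, 0, 110], 10],
  [[0, 0, 0], [1, 10, 140], 10],
  [[0, 0, 0], [5, 39, 162], 10],
  [[0, 0, 0], [10, 72, 162], 10],
  [[3.4, 1, 0], [15, 105, 162], 10],
  [[6.7, 1.95, 0], [19, 138, 162], 10],
])

```text
t: 11.65
ee_pos: [550.7, -147.4, 254.6]
orientation: [1.64, 2.178, -0.406]
ft_force: [1.4, -0.9, -0.5]
width: 19.5
```

>>> carry_out([
  [[3.4, 1, 0], [4, 30, 0], 10],
  [[6.7, 1.9, 0], [8, 63, 0], 10],
  [[10.1, 2.9, 0], [12, 96, 0], 10],
  [[13.4, 3.8, 0], [16, 129, 0], 10],
  [[16.8, 4.8, 0], [20, 162, 0], 10],
  [[20.2, 5.8, 0], [24, 195, 0], 10],
  [[23.5, 6.7, 0], [27, 228, 0], 10],
  [[26.9, 7.7, 0], [29, 260, 0], 10],
  [[26.9, 7.7, 0], [29, 289, 0], 10],
  [[26.9, 7.7, 0], [29, 291, 0], 10],
])

```text
t: 12.48
ee_pos: [580.1, 144.6, 254.2]
orientation: [-1.888, -2.509, -0.002]
ft_force: [0.1, -0.7, -0.3]
width: 19.8
```

Run:
```python
from h import *
vision.get_image('wrist');vision.get_image('wrist');snap('wrist','wrist8.png')
o=monitor.get_obs();print(o['ee_pos'],o['orientation'],o['ft_force'],o['moment'],o['width'])
```

```text
[579.58011537 141.18922976 254.1556674 ] [-1.88947096e+00 -2.50941809e+00  1.64877851e-03] [ 0.12420514 -0.10497648  0.50305808] [-0.02522806 -0.13970764  0.00058884] 19.620781352275642
```

View pics/wrist8.png

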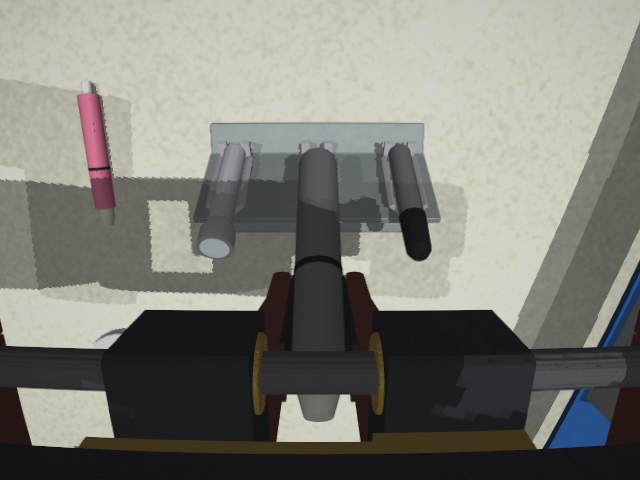

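>>> carry_out([
  [[0, 0, 0], [-0.5, -1, -25], 10],
  [[0, 0, 0], [-0.5, -1, -55], 10],
  [[0, 0, 0], [-0.5, -1, -85], 10],
  [[0, 0, 0], [-0.5, -1, -110], 10],
  [[0, 0, 0], [-0.5, -1, -128], 10],
  [[0, 0, 0], [-0.5, -1, -140], 10],
  [[0, 0, 0], [-0.5, -1, -147], 10],
  [[0, 0, 0], [-0.5, -1, -150], 10],
  [[0, 0, 0], [-0.5, -1, -150], 10],
])

```text
t: 13.38
ee_pos: [579.7, 139.9, 104.7]
orientation: [1.892, 2.508, -0.0]
ft_force: [-0.3, -0.5, 0.5]
width: 19.6
```

>>> carry_out([
  [[0, 0, 0], [0, 0, -2], 10],
  [[0, 0, 0], [0, 0, -4], 10],
  [[0, 0, 0], [0, 0, -5], 10],
  [[0, 0, 0], [0, 0, -5], 10],
])

```text
t: 13.72
ee_pos: [579.7, 140.4, 100.1]
orientation: [1.891, 2.508, 0.001]
ft_force: [-0.5, 0.9, 0.1]
width: 19.4
```

Run:
```python
from h import *
snap('wrist','wrist9.png')
o=monitor.get_obs();print(o['ee_pos'],o['orientation'],o['ft_force'],o['moment'],o['width'])
```

```text
[579.71191758 140.36419022 100.034792  ] [1.89073767e+00 2.50843178e+00 6.70766073e-04] [-0.108531   -0.65213676  0.03700251] [ 0.03665283 -0.15370417 -0.0106823 ] 19.574597717814505
```

View pics/wrist9.png

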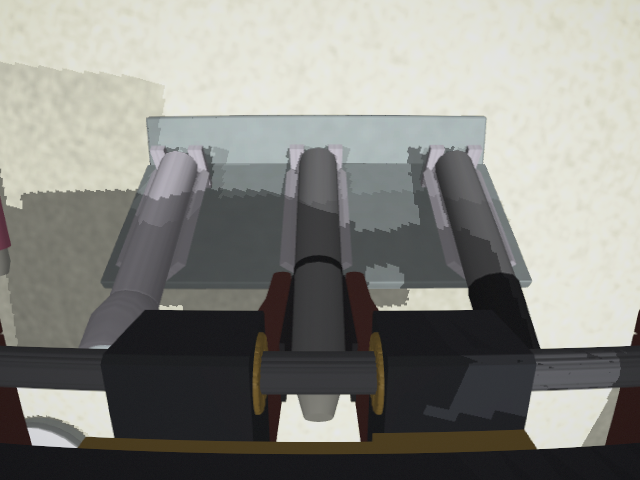

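>>> carry_out([
  [[0, 0, 0], [0, -0.5, -1.5], 10],
  [[0, 0, 0], [0, -0.5, -3], 10],
  [[0, 0, 0], [0, -0.5, -3], 10],
])

```text
t: 14.02
ee_pos: [579.4, 139.7, 96.4]
orientation: [-1.891, -2.508, 0.0]
ft_force: [-0.3, -0.6, -0.8]
width: 19.6
```

>>> carry_out([
  [[0, 0, 0], [0, -0.5, -1], 10],
  [[0, 0, 0], [0, -0.5, -1.5], 10],
  [[0, 0, 0], [0, -0.5, -1.5], 10],
])

```text
t: 14.27
ee_pos: [579.4, 139.2, 95.0]
orientation: [-1.891, -2.508, 0.0]
ft_force: [-0.6, 0.1, 0.2]
width: 19.5
```

>>> carry_out([
  [[0, 0, 0], [0, 0, -0.5], 10],
  [[0, 0, 0], [0, 0, -0.5], 10],
])

```text
t: 14.43
ee_pos: [579.3, 139.3, 94.7]
orientation: [-1.891, -2.508, 0.0]
ft_force: [-1.2, 0.3, 1.0]
width: 19.3
```

>>> carry_out([
  [[0, 0, 0], [0, 0, -0.5], 10],
  [[0, 0, 0], [0, 0, -0.5], 10],
])

```text
t: 14.6
ee_pos: [579.4, 139.3, 94.6]
orientation: [-1.891, -2.508, 0.0]
ft_force: [-2.5, -1.0, 4.8]
width: 19.4
```

>>> carry_out([
  [[0, 0, 0], [0, 0, 0], 20],
  [[0, 0, 0], [0, 0, 0], 21],
  [[0, 0, 0], [0, 0, 0], 23],
  [[0, 0, 0], [0, 0, 0], 27],
  [[0, 0, 0], [0, 0, 0], 34],
  [[0, 0, 0], [0, 0, 0], 44],
  [[0, 0, 0], [0, 0, 0], 50],
  [[0, 0, 0], [0, 0, 0], 50],
])

```text
t: 15.27
ee_pos: [579.6, 139.3, 94.1]
orientation: [-1.891, -2.509, 0.0]
ft_force: [-0.5, -0.4, -0.3]
width: 48.5
```

Run:
```python
from h import *
snap('wrist','wrist10.png')
o=monitor.get_obs();print(o['ee_pos'],o['orientation'],o['ft_force'],o['moment'],o['width'])
```

```text
[579.55179728 139.26812198  94.14430342] [1.89114007e+00 2.50862293e+00 8.96973884e-06] [-0.17227425  0.5627741  -0.52997235] [-0.06727082 -0.11321672  0.0528363 ] 49.50298146556985
```

View pics/wrist10.png

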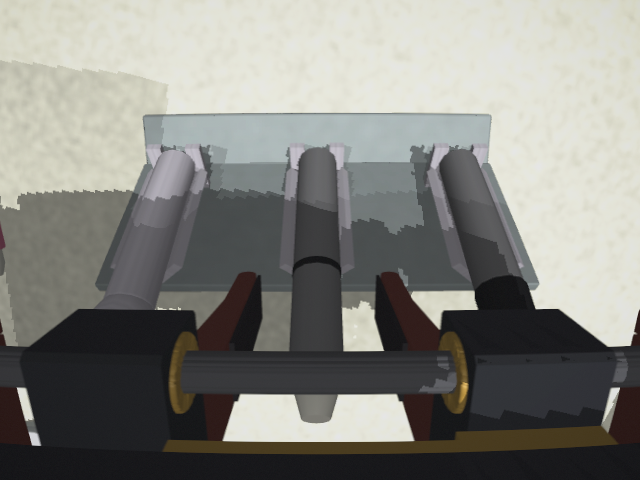

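>>> carry_out([
  [[0, 0, 0], [0, 0, 10], 50],
  [[0, 0, 0], [0, 0, 30], 50],
  [[0, 0, 0], [0, 0, 60], 50],
  [[0, 0, 0], [0, 0, 95], 50],
  [[0, 0, 0], [0, 0, 130], 50],
  [[0, 0, 0], [0, 0, 165], 50],
  [[0, 0, 0], [0, 0, 188], 50],
  [[0, 0, 0], [0, 0, 188], 50],
  [[0, 0, 0], [0, 0, 188], 50],
])

```text
t: 16.07
ee_pos: [580.2, 139.4, 284.4]
orientation: [1.89, 2.507, 0.005]
ft_force: [-0.2, 0.1, -2.1]
width: 50.0
```

```bash
python3 - <<'E'
from h import *
vision.get_image('wrist')
E
python3 ov.py ov11.png
python3 - <<'E'
from h import *
for r in place_of('lancer','wrist')[:2]: print(toworld(r['point'],'wrist'),r['confidence'])
for r in place_of('plunger_end','wrist')[:2]: print(toworld(r['point'],'wrist'),r['confidence'])
E
```

```text
[578.76576909 139.0872005  281.44410422]
[333.37123938 181.56868119   7.5840445 ] 0.82
[564.39668078 189.39748091  36.25729539] 0.59
[325.17891167 194.92390883   9.81276316] 0.51
```

View pics/ov11.png

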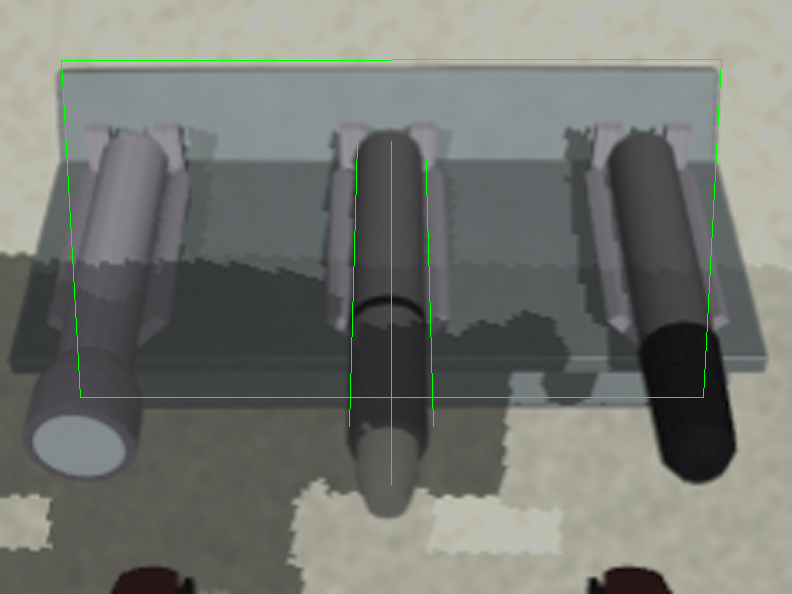

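Run:
```python
from h import *
print(order.close_job(), monitor.get_obs()['t'])
```

```text
the job is handed in; nothing more can be done
the job is handed in; nothing more can be done
```

The lancing pen is cocked and back in the middle place of the rest. I handed the job in at about 16 s of the 43 s allowed, and the hand-in gave no verdict.

- **Pressing:** I held the pen upright over the pad and pressed slowly. The plunger slid in at about 5 N. It then met its stop after about 6.5 mm of travel, counted from first contact. I held it there at about 16 N, measured at the wrist, and the pen did not slip in the grip as far as the wrist picture shows.
- **Setting back:** I lowered the pen until it touched the ledges at about 5 N, opened the fingers slowly and backed straight up.
- **Last checks:**
  - The wrist picture shows the pen seated as before, and its plunger tip no longer shows past the shoulder.
  - The measured shoulder position is (564, 189, 36) mm, against (566, 190, 38) mm before. That is within the roughly 4 mm accuracy of the measurement.
  - The marker and penlight look unmoved. I did not photograph the other bystanders again at the end.
- **Disagreements:** My first estimate of the rest's position, from the fixed cameras, was about 3 mm off what the wrist camera showed, and I corrected for that before gripping. The jaws were also slightly off-centre when they closed, with about 5 N sideways, so I moved the return position 0.5 mm to allow for it.

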